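# Find the fullest film canister by heft and hold it up

## Task

One of the three identical film canisters on the wooden stand is packed fullest: find it by feel. Start at the pad beside the brass stud and go along the row, lifting each canister well clear (about 5 cm) to heft it and setting it back upright on its own pad before taking another; then hold the heaviest one up, upright and still, about 15 cm above the stand, and finish while still holding it. The other two must be standing on their own pads, and the camera, loupe and vase stay undisturbed.

Things in the scene. Friction and masses are not known exactly. Their poses are not given: they have to be found in the camera images.
- canister_a: one of three closed aluminium canisters that look alike: upright cylinder, 48 mm diameter, 85 mm high, dark line 60 mm up. Origin: centre of its underside, z up. Starts upright on one of the cork pads; which one on which changes. Weights lie between 90 and 440 g; the heaviest is at least 100 g above the next. Neither looks nor name tell which.
- canister_b: one of three closed aluminium canisters that look alike: upright cylinder, 48 mm diameter, 85 mm high, dark line 60 mm up. Origin: centre of its underside, z up. Starts upright on one of the cork pads; which one on which changes. Weights lie between 90 and 440 g; the heaviest is at least 100 g above the next. Neither looks nor name tell which.
- canister_c: one of three closed aluminium canisters that look alike: upright cylinder, 48 mm diameter, 85 mm high, dark line 60 mm up. Origin: centre of its underside, z up. Starts upright on one of the cork pads; which one on which changes. Weights lie between 90 and 440 g; the heaviest is at least 100 g above the next. Neither looks nor name tell which.
- stand: fixed wooden board 90 x 320 x 18 mm with three round cork pads in a row at y = +100, 0, -100 mm. Origin: centre of its underside; y along the row towards the brass stud (20 mm wide, 10 mm high, at y = +146 mm, on the robot's left), z up. 52 mm free between neighbouring canisters; across the row nothing stands within 60 mm of them.
- pad1 (a point): centre of the upper face of the first (beside the brass stud) cork pad on the wooden stand (60 mm diameter disc, flush with the stand's top, 18 mm above the shelf); a canister's origin lies here, within 6 mm, when it stands on the pad. The pads are 100 mm apart in a straight row.
- pad2 (a point): centre of the upper face of the second (middle) cork pad on the wooden stand (60 mm diameter disc, flush with the stand's top, 18 mm above the shelf); a canister's origin lies here, within 6 mm, when it stands on the pad. The pads are 100 mm apart in a straight row.
- pad3 (a point): centre of the upper face of the third (farthest from the brass stud) cork pad on the wooden stand (60 mm diameter disc, flush with the stand's top, 18 mm above the shelf); a canister's origin lies here, within 6 mm, when it stands on the pad. The pads are 100 mm apart in a straight row.
- film_camera: bystander: chrome and black film camera 36 x 137 mm, 89 mm high, lens facing the robot; origin at the centre of its underside; loose, beside the stud end of the stand. Leave alone.
- loupe: bystander: round plastic loupe, 50 mm diameter, 34 mm high; origin at the centre of its underside; loose, on the robot's side of the stand, at its end away from the stud. Leave alone.
- vase: bystander: small blue ceramic vase, 80 mm diameter, 120 mm high; origin at the centre of its underside; loose, past the end of the stand away from the stud. Leave alone.
There are look-alikes about, which are no part of the job. Leave any red or turquoise look-alike of the canister_c alone.

How it is judged (in metres and radians):
On the way, in this order (a step that is already met when the one before it is completed fails the run):
1. the canister from the pad beside the brass stud is lifted in the fingers, at least 30 mm clear, with the other two standing on their pads (distance between each of canister_a, canister_b, canister_c and pad1 above 0.03 m and distance between any of canister_a, canister_b, canister_c and pad2 below 0.02 m and distance between any of canister_a, canister_b, canister_c and pad3 below 0.02 m and ((height (world z) of canister_a above 0.048 m and contact force between the fingers and canister_a above 0.5 N) or (height (world z) of canister_b above 0.048 m and contact force between the fingers and canister_b above 0.5 N) or (height (world z) of canister_c above 0.048 m and contact force between the fingers and canister_c above 0.5 N))), for 0.2 s.
2. the canister from the middle pad is lifted in the fingers, at least 30 mm clear, with the other two standing on their pads (distance between each of canister_a, canister_b, canister_c and pad2 above 0.03 m and distance between any of canister_a, canister_b, canister_c and pad1 below 0.02 m and distance between any of canister_a, canister_b, canister_c and pad3 below 0.02 m and ((height (world z) of canister_a above 0.048 m and contact force between the fingers and canister_a above 0.5 N) or (height (world z) of canister_b above 0.048 m and contact force between the fingers and canister_b above 0.5 N) or (height (world z) of canister_c above 0.048 m and contact force between the fingers and canister_c above 0.5 N))), for 0.2 s.
3. the canister from the third pad is lifted in the fingers, at least 30 mm clear, with the other two standing on their pads (distance between each of canister_a, canister_b, canister_c and pad3 above 0.03 m and distance between any of canister_a, canister_b, canister_c and pad1 below 0.02 m and distance between any of canister_a, canister_b, canister_c and pad2 below 0.02 m and ((height (world z) of canister_a above 0.048 m and contact force between the fingers and canister_a above 0.5 N) or (height (world z) of canister_b above 0.048 m and contact force between the fingers and canister_b above 0.5 N) or (height (world z) of canister_c above 0.048 m and contact force between the fingers and canister_c above 0.5 N))), for 0.2 s.
At the end, for the whole second after the job is handed in: The heaviest canister is held by the fingers, still (under 0.03 m/s), within 15 degrees of upright, 100 mm or more above the stand, touching nothing else; the other two stand upright, untouched, at rest within 20 mm of their starts, each weighing under 2.65 N (only the heaviest weighs more) (((height (world z) of canister_a above 0.118 m and angle between canister_a's own z axis and vertical below 0.26 rad and linear speed of canister_a below 0.03 m/s and contact force between the fingers and canister_a above 1 N and contact force between canister_a and stand below 0.1 N and contact force between each of canister_a, the arm, the fingers and canister_b below 0.1 N and contact force between each of canister_a, the arm, the fingers and canister_c below 0.1 N and contact force between canister_a and film_camera below 0.1 N and contact force between canister_a and loupe below 0.1 N and contact force between canister_a and vase below 0.1 N and distance of each of canister_b, canister_c from where it was at the start of the episode below 0.02 m and angle between each of canister_b, canister_c's own z axis and vertical below 0.1 rad and linear speed of each of canister_b, canister_c below 0.02 m/s and contact force between canister_b and stand between 0.4 and 2.65 N and contact force between canister_c and stand between 0.4 and 2.65 N) or (height (world z) of canister_b above 0.118 m and angle between canister_b's own z axis and vertical below 0.26 rad and linear speed of canister_b below 0.03 m/s and contact force between the fingers and canister_b above 1 N and contact force between canister_b and stand below 0.1 N and contact force between each of canister_b, the arm, the fingers and canister_a below 0.1 N and contact force between each of canister_b, the arm, the fingers and canister_c below 0.1 N and contact force between canister_b and film_camera below 0.1 N and contact force between canister_b and loupe below 0.1 N and contact force between canister_b and vase below 0.1 N and distance of each of canister_a, canister_c from where it was at the start of the episode below 0.02 m and angle between each of canister_a, canister_c's own z axis and vertical below 0.1 rad and linear speed of each of canister_a, canister_c below 0.02 m/s and contact force between canister_a and stand between 0.4 and 2.65 N and contact force between canister_c and stand between 0.4 and 2.65 N) or (height (world z) of canister_c above 0.118 m and angle between canister_c's own z axis and vertical below 0.26 rad and linear speed of canister_c below 0.03 m/s and contact force between the fingers and canister_c above 1 N and contact force between canister_c and stand below 0.1 N and contact force between each of canister_c, the arm, the fingers and canister_a below 0.1 N and contact force between each of canister_c, the arm, the fingers and canister_b below 0.1 N and contact force between canister_c and film_camera below 0.1 N and contact force between canister_c and loupe below 0.1 N and contact force between canister_c and vase below 0.1 N and distance of each of canister_a, canister_b from where it was at the start of the episode below 0.02 m and angle between each of canister_a, canister_b's own z axis and vertical below 0.1 rad and linear speed of each of canister_a, canister_b below 0.02 m/s and contact force between canister_a and stand between 0.4 and 2.65 N and contact force between canister_b and stand between 0.4 and 2.65 N))); the arm keeps its last pose, push and grip.
It fails at once if the camera is pushed more than 20 mm or tipped (distance of film_camera from where it was at the start of the episode above 0.02 m or angle between film_camera's own z axis and vertical above 0.3 rad).
It fails at once if the loupe is pushed more than 20 mm or tipped (distance of loupe from where it was at the start of the episode above 0.02 m or angle between loupe's own z axis and vertical above 0.3 rad).
It fails at once if the vase is pushed more than 20 mm or tipped (distance of vase from where it was at the start of the episode above 0.02 m or angle between vase's own z axis and vertical above 0.3 rad).
It fails at once if a canister is knocked over or turned on its side (tilt over 0.8 rad) (angle between any of canister_a, canister_b, canister_c's own z axis and vertical above 0.8 rad).
It also fails if it takes over 58 s, if anything falls off the work surface, if the arm or the gripper's body presses on something with over 40 N, if the wrist force passes 120 N, or if a joint passes its speed limit or range.

## Robot

A 6-joint arm with a two-finger parallel gripper is mounted at the origin on the work surface. World frame = base frame: x ahead of the robot, y to its left, z up, the work surface at z = 0. Lengths are in mm, angles in rad, forces in N, time in s.
With the tool pointing down it reaches from about 400 to 925 mm from the base axis. Payload 12.5 kg.
Tool frame: the origin (TCP) lies midway between the tips of the shut fingers; the grasp point (between the pads) lies 19 mm behind it (env.grip_depth is the distance from the TCP to the grasp point, in mm); z points along the fingers, y is the line along which they close (so a half turn about z gives the same grasp; the last joint's range is limited). The gripper opens to 95 mm and grips with 3 to 60 N. Pads are 20 mm wide; open, the fingers measure 119 mm over their backs; the gripper's body (75 mm by 180 mm) begins 59 mm behind the grasp point.
Start: joints at [1.116, 0.491, 1.559, -0, 1.092, -0.106], TCP at [213.592, 587.392, 175.161] pointing down, gripper open.
Joint ranges: [-3.1, 3.1], [-0.84, 2.19], [0.05, 2.79], [-1.13, 4.28], [0.06, 2.93], [-2.69, 2.69]. Speed limits (rad/s): [2.22, 2.22, 2.79, 3.14, 3.14, 3.14].

## Interface

Orientations are given as [roll, pitch, yaw] about the fixed x, y, z axes, in that order (R = Rz(yaw) Ry(pitch) Rx(roll)).
In Python, from cell import monitor, viewer, order, env gives the robot as it stands.
- The arm moves only by the tool move_arm, never from a script. Its argument "moves" is one flat list of numbers, 4 for each row, row after row: the shift along the tool's x, y, z normalised to -1 to 1, where 1 is 0.15 m, then the turn about the tool's z normalised to -1 to 1, where 1 is pi/2 rad. A call has 1 to 10 rows; each row shifts and turns the commanded pose from where the row before left it, along the tool's axes as they then stand; what a row does not reach is not made up. A row lasts 1/8 s, in which the tool goes at most 62.5 mm and 10.7 degrees, less where a joint would pass 70% of its speed; a pose out of reach is approached as far as the arm can. A call with a number of a shift or a turn outside -1 to 1 is refused whole. A call with a gripper value outside its range is refused whole. "claw" is the finger opening in mm, from 0 to 95.1, set as the call begins (left out, the last holds). The fingers move at their own pace and stop on an object; the grip force is fixed at half the most. Time passes only in rows, so rows that do not move let the fingers close. It gives the time, the measured TCP pose, the force, the opening and the grip force at its end, in the units of the state.
- monitor.state(): the state, without advancing time (a new reading comes with each control period).
- viewer.read_camera(name): name is "scene" or "top" or "wrist"; returns the picture (400x640x3 uint8, red, green, blue); there is no depth.
- viewer.camera_info(name): a dict with "K" (3x3 intrinsics, pixels), "dist_coeffs" ([k1, k2, p1, p2, k3] as OpenCV has them; the pictures are not rectified), "camera_from_world" (4x4, takes a point from world to camera coordinates). Camera axes: x right, y down, z forward; pixel columns grow to the right and rows downward; lengths in mm; the calibration is good to about 2 mm. A picture is of the moment at which its call begins: read the wrist's pose just before it. camera_info takes no time and is no camera call; for the wrist camera it gives the pose at the moment of the call.
- order.job_done(): hands the job in; it is judged then, once.
The state is a dict: "t": time; "joints": joint angles; "qvel": joint speeds; "tau": joint torques, N m; "eef_pos": TCP position; "tcp_rot": TCP orientation; "ft_force": force on the tool from outside, world axes, zero at the start; "moment": the same for the moment, N m; "opening": opening from 0.0 (shut) to 1.0 (fully open); "grip_force": force on a finger pad.
Only numpy, scipy, OpenCV 4.12 (cv2) and the standard library are available. Lean on these libraries where they do the work, as an engineer would, in place of code of your own. Each camera call takes 0.05 s, during which the arm holds its last target. There are 200 camera calls.

## Working session

There is one attempt and no reset: what is moved stays moved. The work goes in short steps, Python scripts to look and compute and a tool call to move; the robot and the scene stay as the last step left them, time stands still between calls to the robot, and variables do not carry over. Pictures are saved under pics/ and viewed, at most 10 in all, crops included, and the job is handed in when it is done.

Besides the shell and the picture viewer there is one more tool, called after "Emit:" by a JSON object that holds its "op" and its "data", one argument or row to a line. move_arm: Moves the arm, as the interface text tells. Scaled input: -1 to 1 covers 0.15 m each way for a shift and pi/2 rad each way for a turn. Its arguments: {"type":"object","properties":{"moves":{"type":"array"},"claw":{"type":"number"}},"required":["moves"]}

```bash
mkdir -p pics; python3 - <<'E'
from cell import monitor, viewer, order, env
import cv2
s=monitor.state(); print(s)
for n in("scene","top"):
    cv2.imwrite(f"pics/{n}0.png",viewer.read_camera(n)[:,:,::-1])
    c=viewer.camera_info(n);print(c)
E
```

```text
{'t': 0.0, 'joints': array([ 1.11643234e+00,  4.91563769e-01,  1.55943919e+00,  9.78534544e-06,
        1.09167157e+00, -1.05581435e-01]), 'qvel': array([-0.00093557, -0.00095697,  0.00174543, -0.00094092, -0.00043061,
       -0.00107864]), 'tau': array([ 6.46563149e-04, -6.12640643e+01, -2.58189511e+01,  6.92641921e-02,
        4.82259155e-02, -8.99096494e-05]), 'eef_pos': array([213.44072209, 587.13404958, 174.56268262]), 'tcp_rot': array([-3.14051772e+00, -1.22643727e-04,  2.79280552e+00]), 'ft_force': array([-1.10827594,  0.24700017,  0.22893505]), 'moment': array([-0.02380611,  0.00256532,  0.01095421]), 'grip_force': 0.0, 'opening': 0.9998790919259866}
{'K': array([[383.67509553,   0.        , 321.07045335],
       [  0.        , 383.67509553, 198.83277219],
       [  0.        ,   0.        ,   1.        ]]), 'dist_coeffs': array([-0.09437021,  0.        ,  0.        ,  0.        ,  0.        ]), 'camera_from_world': array([[-3.43465116e-01,  9.39143652e-01,  6.39641315e-03,
         1.33437342e+02],
       [ 7.36272578e-01,  2.73486437e-01, -6.18957074e-01,
        -3.82343842e+02],
       [-5.83038940e-01, -2.07880660e-01, -7.85398769e-01,
         1.34344481e+03],
       [ 0.00000000e+00,  0.00000000e+00,  0.00000000e+00,
         1.00000000e+00]])}
{'K': array([[426.20963845,   0.        , 315.97575508],
       [  0.        , 426.20963845, 197.18068035],
       [  0.        ,   0.        ,   1.        ]]), 'dist_coeffs': array([0.00822427, 0.        , 0.        , 0.        , 0.        ]), 'camera_from_world': array([[-1.39971525e-01, -9.90148702e-01, -3.67706824e-03,
         1.34786253e+02],
       [-9.67705346e-01,  1.37583266e-01, -2.11227859e-01,
         5.32412009e+02],
       [ 2.09652893e-01, -2.60075669e-02, -9.77429931e-01,
         8.74514231e+02],
       [ 0.00000000e+00,  0.00000000e+00,  0.00000000e+00,
         1.00000000e+00]])}
```

View pics/top0.png

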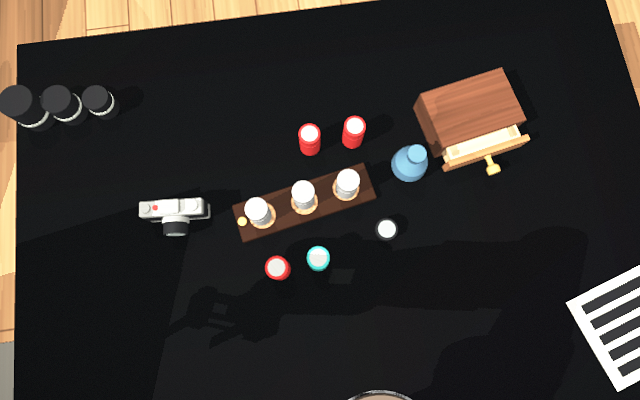

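View pics/scene0.png

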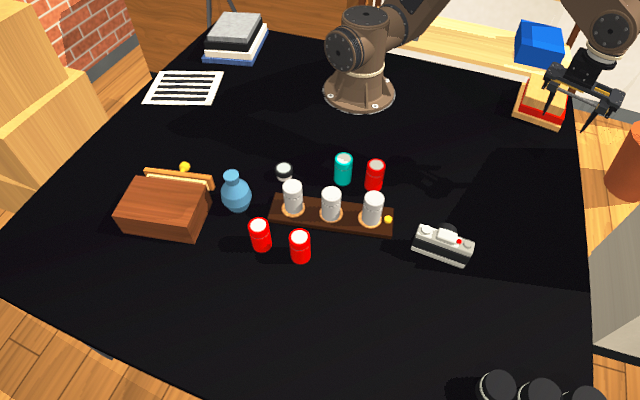

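The top view shows three bare-aluminium canisters on the stand, with tops near (258,206), (302,188) and (347,177), and the brass stud at (242,221). The red look-alikes are at (310,138), (353,130) and (277,267), and the turquoise one is at (318,257). None of those are on the stand. Only the three silver ones fit the description, so I'll confirm them in an enlarged crop.

```bash
python3 - <<'E'
import cv2
a=cv2.imread("pics/top0.png")[160:250,225:385]
cv2.imwrite("pics/crop0.png",cv2.resize(a,None,fx=5,fy=5,interpolation=cv2.INTER_CUBIC))
E
```

```text
(no output)
```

View pics/crop0.png

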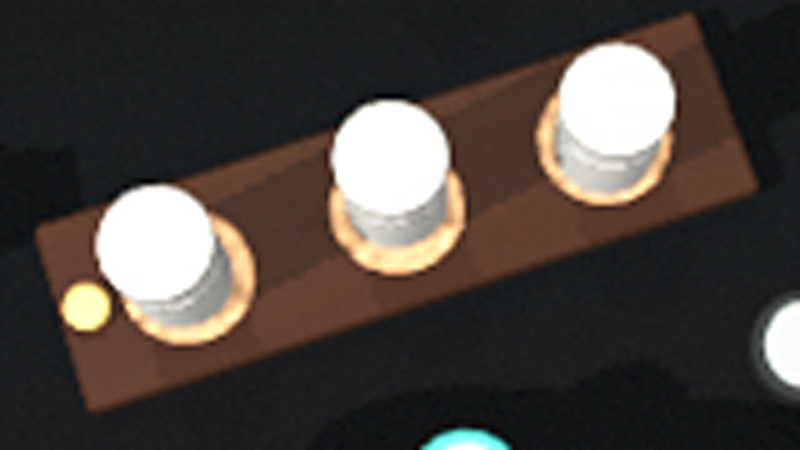

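The crop shows three plain silver canisters on cork pads. Their top centres are at crop (155,245), (390,157) and (617,101). The stud is at (86,306), and the stand corners are (37,226), (95,411), (757,187) and (692,13).

```bash
cat > h.py <<'E'
import numpy as np, cv2
def ray(c,px,z):
    K,d,T=c["K"],np.array(c["dist_coeffs"]),c["camera_from_world"]
    p=cv2.undistortPoints(np.array([[px]],float),K,d)[0,0]
    R,t=T[:3,:3],T[:3,3]; o=-R.T@t; v=R.T@np.array([p[0],p[1],1])
    return o+v*(z-o[2])/v[2]
E
python3 - <<'E'
from h import *
from cell import viewer
c=viewer.camera_info("top")
f=lambda u,v,z:ray(c,[225+(u+.5)/5-.5,160+(v+.5)/5-.5],z)[:2]
P=[f(155,245,103),f(390,157,103),f(617,101,103)]
Q=[f(*p,18) for p in[(37,226),(95,411),(757,187),(692,13)]]
print("can",np.round(P),"spacing",[np.linalg.norm(P[i+1]-P[i]) for i in(0,1)])
print("stud",f(86,306,28)); print("corners",np.round(Q),"sizes",np.linalg.norm(Q[0]-Q[1]),np.linalg.norm(Q[1]-Q[2]))
C=np.mean(Q,0); d=(Q[0]+Q[1]-Q[2]-Q[3]);d/=np.linalg.norm(d)
print("pads",C+100*d,C,C-100*d,"yaw of row dir",np.arctan2(d[1],d[0]))
print("cam",ray(c,(175,208),80),"loupe",ray(c,(387,229),34),"vase",ray(c,(410,160),60))
print("red",ray(c,(277,267),100),"turq",ray(c,(318,257),100))
E
```

```text
can [[530. 187.]
 [553.  86.]
 [564. -12.]] spacing [np.float64(103.69982417419543), np.float64(97.8807897307613)]
stud [522.2348132  229.24934844]
corners [[564. 249.]
 [476. 232.]
 [536. -78.]
 [621. -62.]] sizes 89.09867605952073 315.1199462492475
pads [530.77010221 183.54145695] [549.26445048  85.26654112] [567.75879875 -13.00837471] yaw of row dir 1.756810679442605
cam [559.98678282 358.51621313  80.        ] loupe [457.95042042 -86.81929445  34.        ] vase [ 599.62544808 -159.47261366   60.        ]
red [405.60817019 157.61018251 100.        ] turq [413.80287947  73.1267743  100.        ]
```

Emit:
{"op": "move_arm", "data": {
  "moves": [0,0,0,0.11,0,0,0,0.11,0,0,0,0.11,0,0,0,0.11,0,0,0,0.11,0,0,0,0.11,-0.25,0.13,0,0,-0.25,0.13,0,0,-0.25,0.13,0,0,-0.25,0.13,0,0],
  "claw": 95
}}

```text
t: 1.35
eef_pos: [318.5, 453.1, 174.9]
tcp_rot: [-3.141, 0.0, 1.756]
ft_force: [0.2, 0.6, 0.8]
opening: 0.997
grip_force: 0.0
```

Emit:
{"op": "move_arm", "data": {
  "moves": [-0.25,0.13,0,0,-0.25,0.13,0,0,-0.25,0.13,0,0,-0.25,0.13,0,0,-0.25,0.13,0,0,-0.25,0.13,0,0,-0.25,0.13,0,0,-0.25,0.13,0,0,0,0,0,0,0,0,0,0]
}}

```text
t: 2.6
eef_pos: [526.0, 188.4, 174.9]
tcp_rot: [-3.141, -0.0, 1.756]
ft_force: [0.0, -0.7, -0.6]
opening: 1.0
grip_force: 0.0
```

```bash
python3 - <<'E'
from h import *
from cell import monitor,viewer
s=monitor.state(); print(s["t"],s["eef_pos"],s["tcp_rot"],s["joints"],s["ft_force"])
c=viewer.camera_info("wrist"); a=viewer.read_camera("wrist")[:,:,::-1].copy()
import pickle; pickle.dump(c,open("w1.pkl","wb")); cv2.imwrite("pics/w1.png",a)
E
```

```text
2.6 [526.01139017 188.37864595 174.87178041] [-3.14087246e+00 -2.02316947e-04  1.75568211e+00] [2.25544069e-01 3.97466301e-01 1.72317717e+00 2.71312854e-04
 1.02166057e+00 4.05165218e-02] [ 0.0029905  -0.73289821 -0.5710531 ]
```

View pics/w1.png

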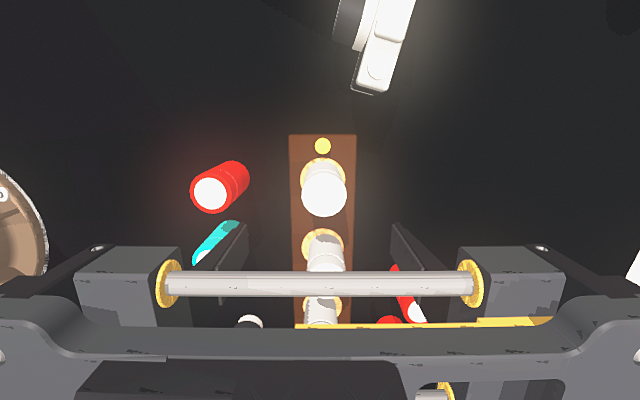

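The wrist view shows the stand square to the tool. The top of canister 1 is at (323,194), the stud at (322,146), and the stand's stud end spans (289..357,135).

```bash
python3 - <<'E'
from h import *
import pickle
c=pickle.load(open("w1.pkl","rb"))
p=ray(c,(323.5,194),103); l=ray(c,(300.5,194),103);r=ray(c,(347,194),103)
s=ray(c,(322.5,146),28)
a=1.7557;d=np.array([np.cos(a),np.sin(a)]);n=np.array([np.sin(a),-np.cos(a)])
e1=ray(c,(289,135),18);e2=ray(c,(357,135),18)
print("can",p,"diam",np.linalg.norm(l-r),"stud",s,"edge",e1,e2,np.linalg.norm(e1-e2))
T=np.array([526.0,188.4])
for q in(p,s,(e1+e2)/2): print((q[:2]-T)@d,(q[:2]-T)@n)
E
```

```text
can [531.21479358 188.61256767 103.        ] diam 48.642964717824285 stud [523.19653305 229.74090959  28.        ] edge [478.51833884 234.63593568  18.        ] [564.50733354 250.71334513  18.        ] 87.47908494876843
-0.7498052068162303 5.1649829907807385
41.15163358339315 4.8449237408263395
54.174446353489685 5.567817567636704
```

```bash
cat > heft.py <<'E'
from cell import monitor,viewer
import numpy as np
F=[];T=[]
for i in range(24):
    viewer.read_camera("wrist"); s=monitor.state(); F.append(s["ft_force"]);T.append(s["tau"])
F=np.array(F);T=np.array(T)
print("t",s["t"],"pos",s["eef_pos"].round(1),"grip",s["grip_force"],"open",s["opening"])
print("F",F.mean(0).round(2),"sd",F.std(0).round(2),"tau2,3",T.mean(0)[1:3].round(2),T.std(0)[1:3].round(2))
E
python3 heft.py
```

```text
t 3.85 pos [526.5 188.2 175.1] grip 0.0 open 1.000933113523082
F [ 0.   -0.12  0.1 ] sd [0.37 0.61 0.43] tau2,3 [-53.63 -24.59] [0.09 0.01]
```

Emit:
{"op": "move_arm", "data": {
  "moves": [-0.01,0.033,0,0,0,0,0.22,0,0,0,0.22,0,0,0,0.22,0,0,0,0.1,0,0,0,0.1,0,0,0,0,0]
}}

```text
t: 4.72
eef_pos: [531.6, 187.6, 45.7]
tcp_rot: [-3.141, -0.0, 1.756]
ft_force: [1.2, 1.0, 0.1]
opening: 1.002
grip_force: 0.0
```

Emit:
{"op": "move_arm", "data": {
  "moves": [0,0,0,0,0,0,0,0,0,0,0,0,0,0,0,0,0,0,0,0,0,0,0,0],
  "claw": 0
}}

```text
t: 5.48
eef_pos: [531.6, 187.6, 46.2]
tcp_rot: [-3.141, -0.0, 1.756]
ft_force: [0.0, 0.1, 0.1]
opening: 0.499
grip_force: 30.0
```

Emit:
{"op": "move_arm", "data": {
  "moves": [0,0,-0.09,0,0,0,-0.09,0,0,0,-0.09,0,0,0,-0.09,0,0,0,0,0,0,0,0,0,0,0,0,0]
}}

```text
t: 6.35
eef_pos: [531.4, 187.6, 99.6]
tcp_rot: [-3.141, -0.0, 1.756]
ft_force: [-0.8, 0.7, -3.5]
opening: 0.499
grip_force: 30.0
```

```bash
python3 heft.py; python3 -c "
from cell import viewer;import cv2
a=viewer.read_camera('scene')[130:280,230:430,::-1];cv2.imwrite('pics/l1.png',cv2.resize(a,None,fx=4,fy=4,interpolation=cv2.INTER_CUBIC))"
```

```text
t 7.55 pos [531.6 187.6 100.1] grip 29.98992383480072 open 0.4982692472603967
F [ 0.06 -0.04 -3.18] sd [0.52 0.35 0.58] tau2,3 [-58.51 -22.04] [0.05 0.01]
```

View pics/l1.png

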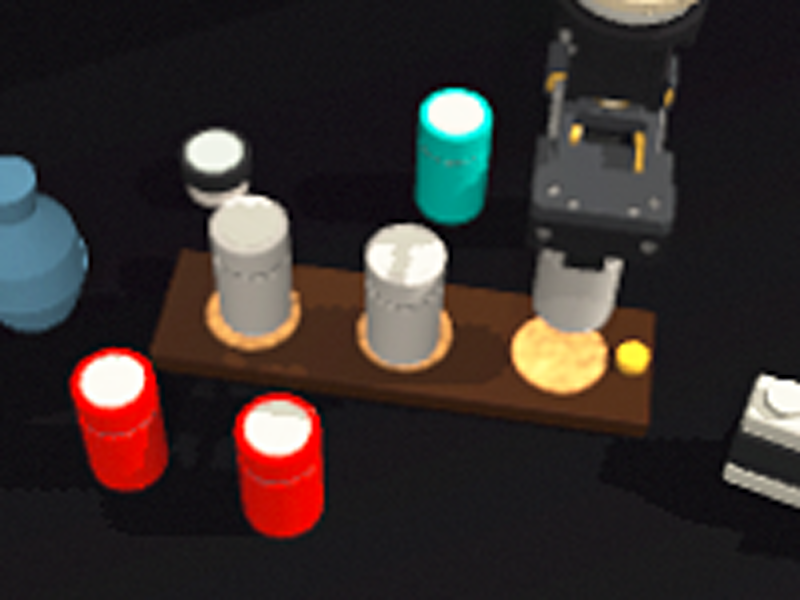

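Canister 1 is held upright over the bare pad 1 (crop (558,352)) and weighs about 3.3 N. The other two are standing on their pads. I'll set it back and go to pad 2.

Emit:
{"op": "move_arm", "data": {
  "moves": [0,0,0.1,0,0,0,0.1,0,0,0,0.1,0,0,0,0.03,0,0,0,0.015,0,0,0,0.015,0,0,0,0,0,0,0,0,0]
}}

```text
t: 8.6
eef_pos: [531.7, 187.7, 46.4]
tcp_rot: [3.141, -0.0, 1.756]
ft_force: [-0.5, -0.5, -3.9]
opening: 0.503
grip_force: 30.0
```

Emit:
{"op": "move_arm", "data": {
  "moves": [0,0,0,0,0,0,0,0,0,0,0,0,0,0,0,0,0,0,-0.2,0,0,0,-0.22,0,0,0,-0.22,0,0,0,-0.22,0,0,0,0,0],
  "claw": 95
}}

```text
t: 9.72
eef_pos: [532.6, 187.9, 177.4]
tcp_rot: [3.137, -0.0, 1.756]
ft_force: [0.6, -0.3, -0.2]
opening: 1.001
grip_force: 0.0
```

Emit:
{"op": "move_arm", "data": {
  "moves": [-0.22,0,0,0,-0.22,0,0,0,-0.22,0,0,0,0,0,0,0,0,0,0,0]
}}

```text
t: 10.35
eef_pos: [549.5, 90.7, 174.5]
tcp_rot: [-3.141, -0.0, 1.756]
ft_force: [0.3, -0.3, -0.8]
opening: 0.999
grip_force: 0.0
```

```bash
python3 - <<'E'
from cell import monitor,viewer
import cv2,pickle
s=monitor.state();print(s["t"],s["eef_pos"],s["opening"])
pickle.dump(viewer.camera_info("wrist"),open("w2.pkl","wb"))
cv2.imwrite("pics/w2.png",viewer.read_camera("wrist")[:,:,::-1])
E
```

```text
10.35 [549.49920588  90.7094344  174.48762452] 0.9985299426851332
```

View pics/w2.png

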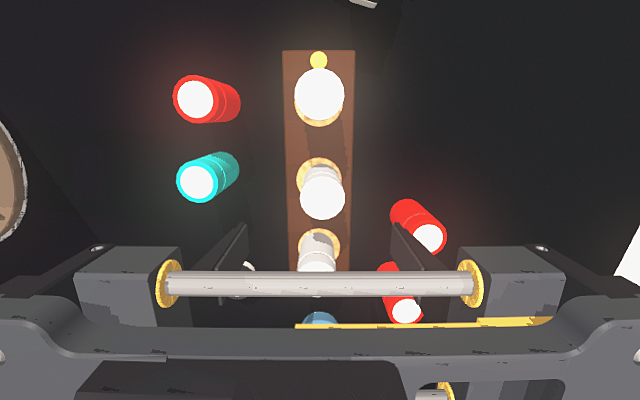

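Canister 1 is back upright on pad 1 at (319,95). The top of canister 2 is at (322,198), which is about 4.5 mm further back along the row and 4 mm across from the tool.

Emit:
{"op": "move_arm", "data": {
  "moves": [-0.03,0.025,0,0,0,0,0.22,0,0,0,0.22,0,0,0,0.22,0,0,0,0.1,0,0,0,0.1,0,0,0,0,0]
}}

```text
t: 11.28
eef_pos: [554.3, 86.7, 45.7]
tcp_rot: [-3.141, -0.0, 1.756]
ft_force: [0.6, -0.2, 0.0]
opening: 1.003
grip_force: 0.0
```

Emit:
{"op": "move_arm", "data": {
  "moves": [0,0,0,0,0,0,0,0,0,0,0,0,0,0,0,0,0,0,0,0,0,0,0,0],
  "claw": 0
}}

```text
t: 12.02
eef_pos: [554.4, 86.6, 46.2]
tcp_rot: [-3.142, -0.0, 1.756]
ft_force: [-0.6, -0.3, 1.0]
opening: 0.501
grip_force: 30.0
```

Emit:
{"op": "move_arm", "data": {
  "moves": [0,0,-0.09,0,0,0,-0.09,0,0,0,-0.09,0,0,0,-0.09,0,0,0,0,0,0,0,0,0,0,0,0,0]
}}

```text
t: 12.9
eef_pos: [554.1, 86.6, 99.6]
tcp_rot: [-3.141, -0.0, 1.756]
ft_force: [-0.8, 0.6, -1.9]
opening: 0.5
grip_force: 30.0
```

```bash
python3 heft.py
```

```text
t 14.1 pos [554.4  86.6 100.1] grip 29.98020350933075 open 0.49603006801912997
F [ 0.04  0.03 -1.81] sd [0.55 0.42 0.41] tau2,3 [-57.46 -21.58] [0.05 0.01]
```

Canister 2 weighs about 1.9 N. I'll set it back and go to pad 3.

Emit:
{"op": "move_arm", "data": {
  "moves": [0,0,0.1,0,0,0,0.1,0,0,0,0.1,0,0,0,0.03,0,0,0,0.015,0,0,0,0.015,0,0,0,0,0,0,0,0,0]
}}

```text
t: 15.1
eef_pos: [554.5, 86.6, 46.4]
tcp_rot: [3.141, -0.0, 1.756]
ft_force: [0.3, 0.6, -2.1]
opening: 0.5
grip_force: 30.0
```

Emit:
{"op": "move_arm", "data": {
  "moves": [0,0,0,0,0,0,0,0,0,0,0,0,0,0,0,0,0,0,-0.2,0,0,0,-0.22,0,0,0,-0.22,0,0,0,-0.22,0,0,0,0,0],
  "claw": 95
}}

```text
t: 16.23
eef_pos: [555.4, 86.7, 177.4]
tcp_rot: [3.137, 0.001, 1.756]
ft_force: [-0.1, 0.7, -0.4]
opening: 1.0
grip_force: 0.0
```

Emit:
{"op": "move_arm", "data": {
  "moves": [-0.22,0,0,0,-0.22,0,0,0,-0.22,0,0,0,0,0,0,0,0,0,0,0]
}}

```text
t: 16.85
eef_pos: [572.2, -10.2, 174.4]
tcp_rot: [-3.141, -0.001, 1.756]
ft_force: [0.9, 0.1, 0.2]
opening: 0.996
grip_force: 0.0
```

```bash
python3 - <<'E'
from cell import monitor,viewer
import cv2,pickle
s=monitor.state();print(s["t"],s["eef_pos"],s["opening"])
cv2.imwrite("pics/w3.png",viewer.read_camera("wrist")[:,:,::-1])
E
```

```text
16.85 [572.19215415 -10.24927561 174.40342589] 0.9963394197496912
```

View pics/w3.png

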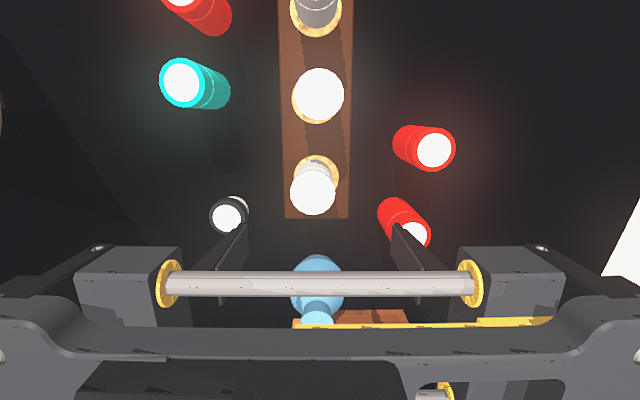

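Canisters 1 and 2 are standing on their pads, with canister 2 at (318,95). The top of canister 3 is at (313,191), about 6 mm to the other side and 2 mm ahead along the row.

Emit:
{"op": "move_arm", "data": {
  "moves": [0.013,-0.04,0,0,0,0,0.22,0,0,0,0.22,0,0,0,0.22,0,0,0,0.1,0,0,0,0.1,0,0,0,0,0]
}}

```text
t: 17.77
eef_pos: [566.1, -9.7, 45.7]
tcp_rot: [-3.141, -0.0, 1.756]
ft_force: [0.2, 0.6, -0.1]
opening: 0.998
grip_force: 0.0
```

Emit:
{"op": "move_arm", "data": {
  "moves": [0,0,0,0,0,0,0,0,0,0,0,0,0,0,0,0,0,0,0,0,0,0,0,0],
  "claw": 0
}}

```text
t: 18.52
eef_pos: [566.3, -9.9, 46.2]
tcp_rot: [-3.142, -0.0, 1.756]
ft_force: [-0.9, 0.2, 0.1]
opening: 0.5
grip_force: 30.0
```

Emit:
{"op": "move_arm", "data": {
  "moves": [0,0,-0.09,0,0,0,-0.09,0,0,0,-0.09,0,0,0,-0.09,0,0,0,0,0,0,0,0,0,0,0,0,0]
}}

```text
t: 19.4
eef_pos: [566.1, -9.9, 99.6]
tcp_rot: [-3.141, -0.0, 1.756]
ft_force: [0.3, 0.0, -1.1]
opening: 0.499
grip_force: 30.0
```

```bash
python3 heft.py
```

```text
t 20.6 pos [566.4  -9.9 100.1] grip 29.952960312366486 open 0.4986431910516674
F [-0.18  0.   -1.3 ] sd [0.48 0.31 0.5 ] tau2,3 [-57.63 -21.51] [0.05 0.01]
```

Canister 1 is clearly the heaviest: 3.2 N against 1.8 N and 1.3 N. I'll set canister 3 back and return to pad 1.

Emit:
{"op": "move_arm", "data": {
  "moves": [0,0,0.1,0,0,0,0.1,0,0,0,0.1,0,0,0,0.03,0,0,0,0.015,0,0,0,0.015,0,0,0,0,0,0,0,0,0]
}}

```text
t: 21.6
eef_pos: [566.5, -9.9, 46.4]
tcp_rot: [3.141, 0.0, 1.756]
ft_force: [-0.0, -0.1, -1.6]
opening: 0.505
grip_force: 30.0
```

Emit:
{"op": "move_arm", "data": {
  "moves": [0,0,0,0,0,0,0,0,0,0,0,0,0,0,0,0,0,0,-0.2,0,0,0,-0.22,0,0,0,-0.22,0,0,0,-0.22,0,0,0,0,0],
  "claw": 95
}}

```text
t: 22.72
eef_pos: [567.4, -10.0, 177.4]
tcp_rot: [3.137, 0.001, 1.756]
ft_force: [-1.3, -0.2, -0.2]
opening: 1.003
grip_force: 0.0
```

Emit:
{"op": "move_arm", "data": {
  "moves": [0.22,0.015,0,0,0.22,0,0,0,0.22,0,0,0,0.22,0,0,0,0.22,0,0,0,0.237,0,0,0,0,0,0,0,0,0,0,0]
}}

```text
t: 23.72
eef_pos: [531.4, 187.3, 174.4]
tcp_rot: [-3.141, 0.0, 1.756]
ft_force: [0.7, -0.2, -0.7]
opening: 0.997
grip_force: 0.0
```

```bash
python3 - <<'E'
from cell import monitor,viewer
import cv2,pickle
s=monitor.state();print(s["t"],s["eef_pos"],s["opening"])
cv2.imwrite("pics/w4.png",viewer.read_camera("wrist")[:,:,::-1])
E
```

```text
23.725 [531.42472802 187.26133202 174.4339509 ] 0.9970216603219565
```

View pics/w4.png

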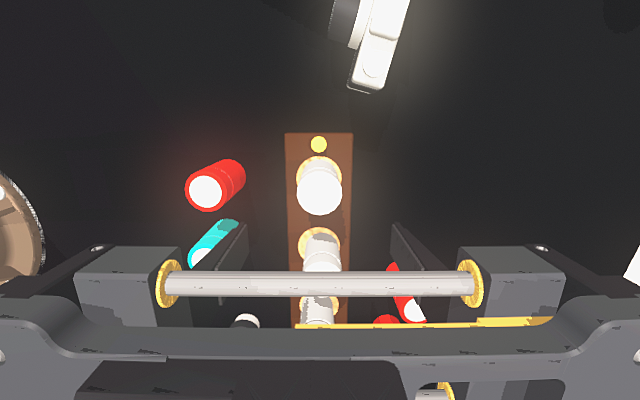

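Canister 1 is upright under the tool with its top at (319,193), and the others are standing. I'll grasp it and lift it 150 mm.

Emit:
{"op": "move_arm", "data": {
  "moves": [0,0,0.22,0,0,0,0.22,0,0,0,0.22,0,0,0,0.1,0,0,0,0.1,0,0,0,0,0]
}}

```text
t: 24.52
eef_pos: [531.6, 187.4, 45.7]
tcp_rot: [-3.141, -0.0, 1.756]
ft_force: [-0.4, 0.0, 0.4]
opening: 0.998
grip_force: 0.0
```

Emit:
{"op": "move_arm", "data": {
  "moves": [0,0,0,0,0,0,0,0,0,0,0,0,0,0,0,0,0,0,0,0,0,0,0,0],
  "claw": 0
}}

```text
t: 25.28
eef_pos: [531.6, 187.6, 46.2]
tcp_rot: [3.142, -0.0, 1.756]
ft_force: [-1.7, -0.0, 0.3]
opening: 0.496
grip_force: 30.0
```

Emit:
{"op": "move_arm", "data": {
  "moves": [0,0,-0.1,0,0,0,-0.1,0,0,0,-0.1,0,0,0,-0.1,0,0,0,-0.1,0,0,0,-0.1,0,0,0,-0.1,0,0,0,-0.1,0,0,0,-0.1,0,0,0,-0.1,0]
}}

```text
t: 26.52
eef_pos: [531.6, 187.6, 197.1]
tcp_rot: [-3.142, -0.0, 1.756]
ft_force: [1.2, -0.3, -3.5]
opening: 0.498
grip_force: 30.0
```

Emit:
{"op": "move_arm", "data": {
  "moves": [0,0,0,0,0,0,0,0,0,0,0,0,0,0,0,0,0,0,0,0,0,0,0,0]
}}

```text
t: 27.28
eef_pos: [531.6, 187.6, 196.0]
tcp_rot: [-3.141, -0.0, 1.756]
ft_force: [0.9, 0.4, -3.1]
opening: 0.497
grip_force: 30.0
```

```bash
python3 heft.py; python3 -c "
from cell import viewer;import cv2
a=viewer.read_camera('scene')[130:280,230:430,::-1];cv2.imwrite('pics/l2.png',cv2.resize(a,None,fx=4,fy=4,interpolation=cv2.INTER_CUBIC))"
```

```text
t 28.475 pos [531.6 187.6 196.1] grip 29.993938207626343 open 0.4966965960980356
F [ 0.07  0.03 -3.31] sd [0.51 0.51 0.55] tau2,3 [-55.39 -26.66] [0.01 0.  ]
```

View pics/l2.png

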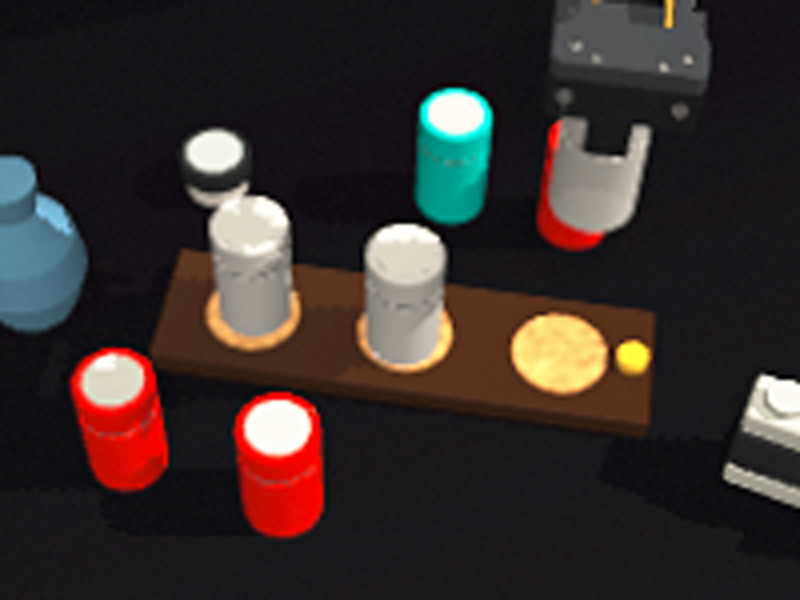

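The heaviest canister is held upright and still at crop (600,175), about 15 cm above the stand. The other two stand on their pads at (252,265) and (405,295), and nothing else has been disturbed.

```bash
python3 -c "
from cell import order;print(order.job_done())"
```

```text
the job is handed in; nothing more can be done
None
```

The job is handed in with the pad 1 canister, the heaviest at about 3.3 N against 1.8 N (pad 2) and 1.3 N (pad 3), held upright about 15 cm above the stand and the other two back on their own pads; no verdict came back.

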